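# Service the balcony grow-light tray

### The job

Get the grow-light tray on the balcony ledge ready: first take the cleaning block and wipe the brass contact rail with the block's sole, from the red-marked end right along to the plain end and back again to the red-marked end, keeping a light, steady pressure so that the rail stays a little sunk on its springs but is never forced hard. Then snap every lamp stick lying on the ledge into a bay of its own, pressed fully home between the two spring clips, and stand the block back on its sole in the green tray (before or after the lamps). Leave the pots, jar, dustpan, bottle brush and spray bottle alone.

Things in the scene. Friction and masses are not known exactly. Their poses are not given: they have to be found in the camera images.
- lamp1: grow-lamp stick, white, blue caps: 130 mm long, 24 x 24 mm square, about 90 g. Origin at its middle (12 mm above what it lies on), x along its length; both ends and all four long sides are alike. The last 7 mm at each end taper on all sides to a 6 mm square tip. Starts lying flat on the ledge; may be absent (None)
- lamp2: grow-lamp stick, white, blue caps: 130 mm long, 24 x 24 mm square, about 90 g. Origin at its middle (12 mm above what it lies on), x along its length; both ends and all four long sides are alike. The last 7 mm at each end taper on all sides to a 6 mm square tip. Starts lying flat on the ledge; may be absent (None)
- lamp3: grow-lamp stick, white, blue caps: 130 mm long, 24 x 24 mm square, about 90 g. Origin at its middle (12 mm above what it lies on), x along its length; both ends and all four long sides are alike. The last 7 mm at each end taper on all sides to a 6 mm square tip. Starts lying flat on the ledge; may be absent (None)
- lamp4: grow-lamp stick, white, blue caps: 130 mm long, 24 x 24 mm square, about 90 g. Origin at its middle (12 mm above what it lies on), x along its length; both ends and all four long sides are alike. The last 7 mm at each end taper on all sides to a 6 mm square tip. Starts lying flat on the ledge; may be absent (None)
- lamp_tray: grow-light tray, fixed: base 250 (x) x 330 (y) x 12 mm high, origin at the underside 8 mm in +x of the base's middle, z up. Four parallel bays; a lamp lies along the tray's x between two facing spring clips (28 mm wide, flared tops 70 mm above the origin), on grey pads 30 mm above the origin, 41 to 53 mm either side of the bay's middle. The middle 80 mm is free for fingers down to the base
- bay1 (a point): the middle of a fully seated lamp in bay 1: tray x 25, y -111, z 42 mm; axes as the tray's. Bays are 74 mm apart; any lamp fits any bay. Pushed straight down by its middle, a lamp spreads the two clips about 4 mm each (some 15 N in all) and its tips snap under their nibs; it then sits on the pads, held down. 
- bay2 (a point): the middle of a fully seated lamp in bay 2: tray x 25, y -37, z 42 mm; axes as the tray's. Bays are 74 mm apart; any lamp fits any bay. Pushed straight down by its middle, a lamp spreads the two clips about 4 mm each (some 15 N in all) and its tips snap under their nibs; it then sits on the pads, held down. 
- bay3 (a point): the middle of a fully seated lamp in bay 3: tray x 25, y 37, z 42 mm; axes as the tray's. Bays are 74 mm apart; any lamp fits any bay. Pushed straight down by its middle, a lamp spreads the two clips about 4 mm each (some 15 N in all) and its tips snap under their nibs; it then sits on the pads, held down. 
- bay4 (a point): the middle of a fully seated lamp in bay 4: tray x 25, y 111, z 42 mm; axes as the tray's. Bays are 74 mm apart; any lamp fits any bay. Pushed straight down by its middle, a lamp spreads the two clips about 4 mm each (some 15 N in all) and its tips snap under their nibs; it then sits on the pads, held down. 
- contact_rail: flat brass contact rail along the tray's near (-x) edge: 24 mm wide, 296 mm long along the tray's y axis, on springs. Origin at the middle of its top face, 28 mm above the tray's origin when not pressed. It sinks straight down by up to 8 mm: about 2 N starts it, 7 N gives 4 mm, 12 N brings it to its stop
- rail_red_end (a point): middle of the rail's top edge at its end with the red mark (tray x = -108 mm, y = +148 mm, 28 mm above the tray's origin, rail not pressed). Axes as the tray's
- rail_plain_end (a point): the same at the other, unmarked end (tray y = -148 mm)
- block: contact-cleaning block, stiff: dark sole 60 x 34 mm, 14 mm thick, with an upright yellow grip on top 52 mm long, 18 mm thick, rising from 14 to 50 mm above the sole's underside. 160 g (hidden variation). Origin at the middle of the sole's underside, x along its length, z up through the grip. Starts standing on its sole on the ledge
- parking_tray: green open tray, fixed to the ledge, 90 (x) x 120 (y) x 22 mm, walls 4 mm, floor about 4 mm thick; origin at the middle of its underside
- pot_big: large grey plastic flowerpot with soil, 110 mm across, 100 mm tall; origin at its underside. To be left alone
- pot_small: small grey plastic flowerpot, 84 mm across, 75 mm tall; origin at its underside. To be left alone
- jar: closed glass jar, 72 mm across, 110 mm tall; origin at its underside. To be left alone
- dustpan: orange plastic dustpan, pan 170 x 190 mm, lying flat, its handle away from the robot; origin at its underside. To be left alone
- bottle_brush: steel bottle brush, about 280 mm long, lying down; 44 mm thick at its head; origin at its underside. To be left alone
- spray: clear spray bottle, 68 mm across, 170 mm tall; origin at its underside. To be left alone

How it is judged:
On the way, in this order (a step that is already met when the one before it is completed fails the run):
1. the block's sole presses on the contact rail (2 to 20 N) at the red-marked end (y of block in the frame of lamp_tray between 0.098 and 0.145 m and x of block in the frame of rail_red_end between -0.018 and 0.018 m and contact force between block and contact_rail between 2 and 20 N), for 0.05 s.
2. the block's sole presses on the contact rail (2 to 20 N) a quarter of the way along (y of block in the frame of lamp_tray between 0.03 and 0.085 m and x of block in the frame of rail_red_end between -0.018 and 0.018 m and contact force between block and contact_rail between 2 and 20 N), for 0.05 s.
3. the block's sole presses on the contact rail (2 to 20 N) at the middle (y of block in the frame of lamp_tray between -0.03 and 0.03 m and x of block in the frame of rail_red_end between -0.018 and 0.018 m and contact force between block and contact_rail between 2 and 20 N), for 0.05 s.
4. the block's sole presses on the contact rail (2 to 20 N) three quarters of the way along (y of block in the frame of lamp_tray between -0.085 and -0.03 m and x of block in the frame of rail_red_end between -0.018 and 0.018 m and contact force between block and contact_rail between 2 and 20 N), for 0.05 s.
5. the block's sole presses on the contact rail (2 to 20 N) at the plain end (y of block in the frame of lamp_tray between -0.145 and -0.098 m and x of block in the frame of rail_red_end between -0.018 and 0.018 m and contact force between block and contact_rail between 2 and 20 N), for 0.05 s.
6. the block's sole presses on the contact rail (2 to 20 N) three quarters of the way along, on the way back (all of step 4), for 0.05 s.
7. the block's sole presses on the contact rail (2 to 20 N) at the middle, on the way back (all of step 3), for 0.05 s.
8. the block's sole presses on the contact rail (2 to 20 N) a quarter of the way along, on the way back (all of step 2), for 0.05 s.
9. the block's sole presses on the contact rail (2 to 20 N) at the red-marked end, on the way back (all of step 1), for 0.05 s.
10. after the wipe, every lamp present sits snapped in a bay (((horizontal distance between lamp1 and bay1 below 0.012 m and z of lamp1 in the frame of bay1 between -0.0035 and 0.0035 m and angle between the x axis of lamp1 and the x axis of lamp_tray, either way round below 0.12 rad) or (horizontal distance between lamp1 and bay2 below 0.012 m and z of lamp1 in the frame of bay2 between -0.0035 and 0.0035 m and angle between the x axis of lamp1 and the x axis of lamp_tray, either way round below 0.12 rad) or (horizontal distance between lamp1 and bay3 below 0.012 m and z of lamp1 in the frame of bay3 between -0.0035 and 0.0035 m and angle between the x axis of lamp1 and the x axis of lamp_tray, either way round below 0.12 rad) or (horizontal distance between lamp1 and bay4 below 0.012 m and z of lamp1 in the frame of bay4 between -0.0035 and 0.0035 m and angle between the x axis of lamp1 and the x axis of lamp_tray, either way round below 0.12 rad)) and ((horizontal distance between lamp2 and bay1 below 0.012 m and z of lamp2 in the frame of bay1 between -0.0035 and 0.0035 m and angle between the x axis of lamp2 and the x axis of lamp_tray, either way round below 0.12 rad) or (horizontal distance between lamp2 and bay2 below 0.012 m and z of lamp2 in the frame of bay2 between -0.0035 and 0.0035 m and angle between the x axis of lamp2 and the x axis of lamp_tray, either way round below 0.12 rad) or (horizontal distance between lamp2 and bay3 below 0.012 m and z of lamp2 in the frame of bay3 between -0.0035 and 0.0035 m and angle between the x axis of lamp2 and the x axis of lamp_tray, either way round below 0.12 rad) or (horizontal distance between lamp2 and bay4 below 0.012 m and z of lamp2 in the frame of bay4 between -0.0035 and 0.0035 m and angle between the x axis of lamp2 and the x axis of lamp_tray, either way round below 0.12 rad)) and ((horizontal distance between lamp3 and bay1 below 0.012 m and z of lamp3 in the frame of bay1 between -0.0035 and 0.0035 m and angle between the x axis of lamp3 and the x axis of lamp_tray, either way round below 0.12 rad) or (horizontal distance between lamp3 and bay2 below 0.012 m and z of lamp3 in the frame of bay2 between -0.0035 and 0.0035 m and angle between the x axis of lamp3 and the x axis of lamp_tray, either way round below 0.12 rad) or (horizontal distance between lamp3 and bay3 below 0.012 m and z of lamp3 in the frame of bay3 between -0.0035 and 0.0035 m and angle between the x axis of lamp3 and the x axis of lamp_tray, either way round below 0.12 rad) or (horizontal distance between lamp3 and bay4 below 0.012 m and z of lamp3 in the frame of bay4 between -0.0035 and 0.0035 m and angle between the x axis of lamp3 and the x axis of lamp_tray, either way round below 0.12 rad)) and ((horizontal distance between lamp4 and bay1 below 0.012 m and z of lamp4 in the frame of bay1 between -0.0035 and 0.0035 m and angle between the x axis of lamp4 and the x axis of lamp_tray, either way round below 0.12 rad) or (horizontal distance between lamp4 and bay2 below 0.012 m and z of lamp4 in the frame of bay2 between -0.0035 and 0.0035 m and angle between the x axis of lamp4 and the x axis of lamp_tray, either way round below 0.12 rad) or (horizontal distance between lamp4 and bay3 below 0.012 m and z of lamp4 in the frame of bay3 between -0.0035 and 0.0035 m and angle between the x axis of lamp4 and the x axis of lamp_tray, either way round below 0.12 rad) or (horizontal distance between lamp4 and bay4 below 0.012 m and z of lamp4 in the frame of bay4 between -0.0035 and 0.0035 m and angle between the x axis of lamp4 and the x axis of lamp_tray, either way round below 0.12 rad))), for 0.2 s.
At the end, for the whole second after the job is handed in: every lamp present lies in a bay, its middle within 12 mm sideways and 3.5 mm in height of the bay's seat and in line with it within 0.12 rad, at rest; the block stands on its sole on the floor of the green tray (upright within 0.15 rad), at rest (all of step 10 and linear speed of each of lamp1, lamp2, lamp3, lamp4, block below 0.02 m/s and x of block in the frame of parking_tray between -0.035 and 0.035 m and y of block in the frame of parking_tray between -0.045 and 0.045 m and z of block in the frame of parking_tray below 0.012 m and angle between block's own z axis and vertical below 0.15 rad); the robot touches nothing.
It fails at once if the contact rail is forced hard with the block (over 35 N) (contact force between block and contact_rail above 35 N).
It fails at once if a pot, the jar, the dustpan, the bottle brush or the spray bottle is shifted more than 50 mm (distance of any of pot_big, pot_small, jar, dustpan, bottle_brush, spray from where it was at the start of the episode above 0.05 m).
Of lamp1, lamp2, lamp3, lamp4 only 2 to 4 are there at a start; the rules pass over those that are not, and their reading is None.
At some moment in a run one of lamp1, lamp2, lamp3, lamp4, block may be knocked a few centimetres aside while the robot is not near it.
Once in a run the grip may slacken for a moment while it holds something.
It also fails if it takes over 210 s, if anything falls off the work surface, if the arm or the gripper's body presses on something with over 40 N, if the wrist force passes 120 N, or if a joint passes its speed limit or range.

### The arm

A 6-joint arm with a two-finger parallel gripper is mounted at the origin on the work surface. World frame = base frame: x ahead of the robot, y to its left, z up, the work surface at z = 0. Lengths are in m, angles in rad, forces in N, time in s.
With the tool pointing down it reaches from about 0.2 to 0.875 m from the base axis. Payload 3.4 kg.
Tool frame: the origin (TCP) lies between the finger pads; the fingertips stand 25 mm ahead of it and the grasp point (between the pads) lies 6 mm ahead of it (r.nose_length is the z of the fingertips in the tool frame, in m); z points along the fingers, y is the line along which they close (so a half turn about z gives the same grasp; the last joint's range is limited). The gripper opens to 94 mm and grips with 3 to 60 N. Pads are 16 mm wide; open, the fingers measure 119 mm over their backs; the gripper's body (75 mm by 177 mm) begins 78 mm behind the grasp point.
Start: joints at [1.094, 0.276, 1.505, -0, 1.361, -0.121], TCP at [0.2, 0.539, 0.2] pointing down, gripper open.
Joint ranges: [-2.89, 2.89], [-0.75, 2.08], [0.22, 2.7], [-1.18, 4.32], [0.11, 2.71], [-2.7, 2.7]. Speed limits (rad/s): [2.57, 2.57, 3.14, 3.14, 3.14, 3.14].

### API

Orientations are given as a unit quaternion [w, x, y, z].
In Python, from plant import r, gripper_to, inverse_kinematics, vision, models, telemetry gives the robot as it stands. Calls block until the motion is done:
- r.move_to(position, orientation): joint-space move of the TCP to a pose.
- r.move_l(position, rot=None, vel=0.15, guard=None): straight line of the TCP; rot=None keeps the orientation; vel is the mean speed in m/s. With guard (N) it stops when the force on the tool has changed by that much, and returns True; else False.
- r.movej(angles): joint-space move.
- gripper_to(opening, f_grip=None): finger opening in m; f_grip is the grip in N (None keeps the last); returns when the fingers have stopped.
- r.hold(seconds).
- inverse_kinematics(position, orientation): joint angles nearest the present ones, or None.
- vision.snapshot(name): name is "scene" or "top" or "wrist"; returns the picture (420x560x3 uint8, red, green, blue); there is no depth.
- vision.get_calibration(name): a dict with "fx", "fy", "cx", "cy" (pixels), "position" and "orientation" of the camera in the world. Camera axes: x right, y down, z forward; pixel columns grow to the right and rows downward; lengths in m; the calibration is good to about 2 mm. A picture is of the moment at which its call begins: read the wrist's pose just before it. get_calibration takes no time and is no camera call; for the wrist camera it gives the pose at the moment of the call.
A pose or a line that the arm cannot do raises r.PlanningError and nothing moves.
- r.sign_off(): hands the job in; it is judged then, once.
Trained networks look in the newest picture that a camera, given by its name, has taken for a name from the list of things; names that differ only in an ending like _2 or _b are one class to them, and where a whole thing is asked for, a point or a joint stands for the part that bears it (a point fixed in the world has none). Each returns a list of dicts, best first, with "score" (0 to 1); they miss things now and then, are a little off and sometimes report something else, mostly with a low value. They report only what shows in the picture. A call takes as long as a camera call.
- models.boxes_of(thing, camera): "at" ([x, y, z] in m, in world coordinates, good to about 4 mm: the middle of the surface that is visible of it).
- models.regions_of(thing, camera): "pixels" (420x560 bool, what is visible of it).
- models.mark_of(thing, camera): "at" ([x, y, z] in m, in world coordinates, good to about 4 mm: a listed point, or the origin of a listed thing).
Readings, each from a call of its own:
- telemetry.current_t(): time.
- telemetry.current_joints(): joint angles.
- telemetry.current_dq(): joint speeds.
- telemetry.current_joint_efforts(): joint torques, N m.
- telemetry.current_ee_pos(): TCP position.
- telemetry.current_tool_rot(): TCP orientation.
- telemetry.current_wrist_force(): force on the tool from outside, world axes, zero at the start.
- telemetry.current_torque(): the same for the moment, N m.
- telemetry.current_opening(): finger opening in m.
- telemetry.current_finger_force(): force on a finger pad.
Only numpy, scipy, OpenCV 4.12 (cv2) and the standard library are available. Lean on these libraries where they do the work, as an engineer would, in place of code of your own. Each camera call takes 0.05 s, during which the arm holds its last target. There are 200 camera calls.

## Working session

There is one attempt and no reset: what is moved stays moved. The work goes in short steps, each a Python script; the robot and the scene stay as the last script left them, time stands still between calls to the robot, and variables do not carry over. Pictures are saved under pics/ and viewed, at most 14 in all, crops included, and the job is handed in when it is done.

```bash
ls; mkdir -p pics; cat > h.py <<'E'
import numpy as np, cv2
from scipy.spatial.transform import Rotation as R
from plant import r, gripper_to, inverse_kinematics, vision, models, telemetry as T
def snap(c,f=None):
    im=vision.snapshot(c)
    if f: cv2.imwrite('pics/'+f,im[:,:,::-1])
    return im
def quat(yaw):
    """tool down, tool y axis (closing line) at angle yaw+90deg; tool x along yaw"""
    q=(R.from_euler('z',yaw)*R.from_euler('x',np.pi)).as_quat()
    return [q[3],q[0],q[1],q[2]]
def w2p(p,cal):
    q=cal['orientation'];M=R.from_quat([q[1],q[2],q[3],q[0]]).as_matrix()
    c=M.T@(np.array(p)-cal['position']); return np.array([cal['fx']*c[0]/c[2]+cal['cx'],cal['fy']*c[1]/c[2]+cal['cy']])
def p2w(u,v,z,cal):
    q=cal['orientation'];M=R.from_quat([q[1],q[2],q[3],q[0]]).as_matrix()
    d=M@np.array([(u-cal['cx'])/cal['fx'],(v-cal['cy'])/cal['fy'],1]);p=np.array(cal['position'])
    return p+d*(z-p[2])/d[2]
E
python3 - <<'E'
from h import *
for c in ('top','scene','wrist'):
    snap(c,c+'0.png'); k=vision.get_calibration(c); print(c,np.round(k['position'],3),np.round(k['orientation'],3),k['fx'])
for n in ['lamp1','block','lamp_tray','parking_tray','bay1','bay2','bay3','bay4','rail_red_end','rail_plain_end','contact_rail','pot_big','pot_small','jar','dustpan','bottle_brush','spray']:
    print(n,[(np.round(d['at'],3).tolist(),round(d['score'],2)) for d in models.mark_of(n,'top')][:5])
print(T.current_t())
E
```

```text
pics
top [0.516 0.011 1.155] [-0.018  0.715 -0.698  0.036] 436.53412012110863
scene [1.612 0.126 0.746] [-0.311  0.595  0.654 -0.35 ] 412.71847346437613
wrist [0.132 0.565 0.385] [0.105 0.814 0.567 0.072] 292.635327775544
lamp1 [([0.449, -0.199, 0.011], 0.76), ([0.462, -0.09, 0.014], 0.74), ([0.616, -0.204, 0.009], 0.62)]
block [([0.616, -0.086, -0.001], 0.76), ([0.471, 0.052, 0.03], 0.71)]
lamp_tray [([0.568, 0.208, 0.004], 0.78)]
parking_tray []
bay1 [([0.598, 0.1, 0.044], 0.9), ([0.591, 0.248, 0.038], 0.8), ([0.597, 0.176, 0.043], 0.77), ([0.578, 0.32, 0.041], 0.62), ([0.789, -0.029, 0.002], 0.58)]
bay2 [([0.598, 0.1, 0.044], 0.9), ([0.591, 0.248, 0.038], 0.8), ([0.597, 0.176, 0.043], 0.77), ([0.578, 0.32, 0.041], 0.62), ([0.789, -0.029, 0.002], 0.58)]
bay3 [([0.598, 0.1, 0.044], 0.9), ([0.591, 0.248, 0.038], 0.8), ([0.597, 0.176, 0.043], 0.77), ([0.578, 0.32, 0.041], 0.62), ([0.789, -0.029, 0.002], 0.58)]
bay4 [([0.598, 0.1, 0.044], 0.9), ([0.591, 0.248, 0.038], 0.8), ([0.597, 0.176, 0.043], 0.77), ([0.578, 0.32, 0.041], 0.62), ([0.789, -0.029, 0.002], 0.58)]
rail_red_end [([0.448, 0.348, 0.027], 0.59), ([0.473, 0.049, 0.031], 0.21)]
rail_plain_end [([0.471, 0.053, 0.03], 0.87), ([0.618, -0.091, -0.001], 0.49), ([0.448, 0.348, 0.026], 0.24)]
contact_rail [([0.461, 0.198, 0.026], 0.87)]
pot_big [([0.789, -0.026, 0.002], 0.91)]
pot_small [([0.454, 0.468, -0.0], 0.85)]
jar [([0.771, 0.151, 0.004], 0.88), ([0.465, -0.089, 0.011], 0.39), ([0.474, 0.049, 0.033], 0.21)]
dustpan [([0.723, -0.3, -0.002], 0.85)]
bottle_brush [([0.502, -0.456, 0.001], 0.74)]
spray [([0.613, 0.472, 0.0], 0.64), ([0.614, -0.204, 0.011], 0.54)]
1.0
```

View pics/top0.png

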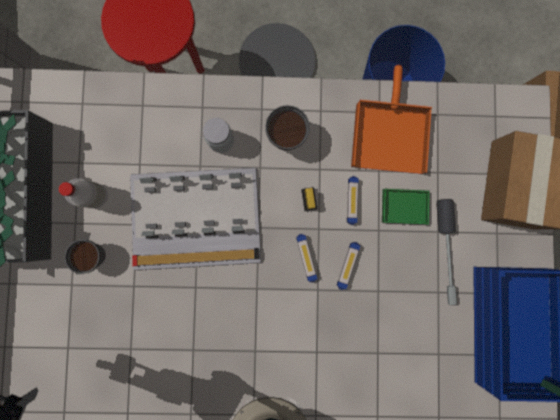

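View pics/scene0.png

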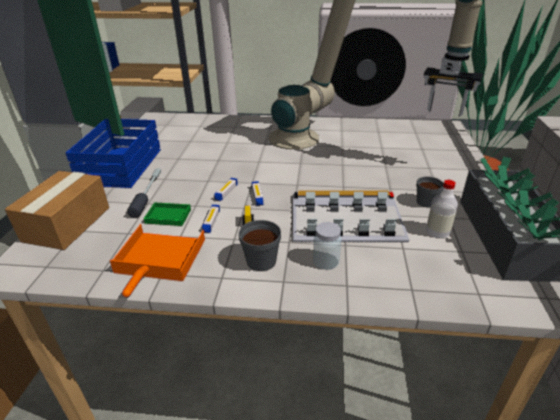

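The top view shows three lamps, at pixels (353,200), (307,258) and (348,265). The block is at (310,199), the green tray at (406,207), and the rail runs from its red end at (135,260) to (257,254). The scene view agrees. Next I refine poses by fitting projected box models to the masks, starting with the top camera and then a wrist look at the block.

```bash
cat >> h.py <<'E'
from scipy.optimize import minimize
def box(lx,ly,z0,z1): return np.array([[sx*lx/2,sy*ly/2,z] for sx in(-1,1) for sy in(-1,1) for z in(z0,z1)])
MODEL={'lamp':[np.vstack([box(.116,.024,0,.024),box(.130,.006,.009,.015)])],'block':[box(.060,.034,0,.014),box(.052,.018,.014,.050)],'parking_tray':[box(.09,.12,0,.022)]}
def fit(kind,mask,cal,init):
    """planar pose (x,y,yaw) whose projected silhouette best matches the mask"""
    q=cal['orientation'];M=R.from_quat([q[1],q[2],q[3],q[0]]).as_matrix()
    K=np.array([[cal['fx'],0,cal['cx']],[0,cal['fy'],cal['cy']],[0,0,1]])
    m=cv2.resize(mask.astype(np.float32),None,fx=2,fy=2)
    def cost(p):
        im=np.zeros(m.shape,np.uint8);c,s=np.cos(p[2]),np.sin(p[2])
        for b in MODEL[kind]:
            w=b@np.array([[c,s,0],[-s,c,0],[0,0,1]])+[p[0],p[1],0]
            u=(w-cal['position'])@M@K.T; u=(u[:,:2]/u[:,2:]+.5)*2-.5
            h=cv2.convexHull(u.astype(np.float32)); cv2.fillConvexPoly(im,np.round(h*16).astype(np.int32),1,cv2.LINE_8,4)
        return 1-np.minimum(im,m).sum()/max(np.maximum(im,m).sum(),1)
    best=None
    for dy in np.arange(-1.5,1.6,.5) if len(init)==2 else [0]:
        x0=np.array([init[0],init[1],(init[2] if len(init)>2 else 0)+dy])
        o=minimize(cost,x0,method='Nelder-Mead',options=dict(initial_simplex=x0+np.array([[0,0,0],[.01,0,0],[0,.01,0],[0,0,.25]]),xatol=1e-4,fatol=1e-4))
        if best is None or o.fun<best.fun: best=o
    return best.x,1-best.fun
def locate(thing,cam,near=None,rad=.08):
    """fits of all detections (or the one near a point): list of (pose, IoU, score)"""
    kind='lamp' if thing.startswith('lamp') else thing; out=[]
    cal=vision.get_calibration(cam); snap(cam)
    for d in models.regions_of(thing,cam):
        v,u=np.nonzero(d['pixels'])
        if len(u)<40: continue
        c=p2w(u.mean(),v.mean(),.012,cal)
        if near is not None and np.hypot(*(c[:2]-near[:2]))>rad: continue
        p,i=fit(kind,d['pixels'],cal,c[:2]); out.append((p,i,d['score']))
    return out
def pick_yaw(pos,yaw):
    """equivalent tool yaw (mod pi) with the least joint travel"""
    q=T.current_joints();o=[]
    for k in (-1,0,1,2):
        j=inverse_kinematics(pos,quat(yaw+k*np.pi))
        if j is not None: o.append((abs(np.array(j)-q).max(),yaw+k*np.pi))
    return min(o)[1]
E
python3 - <<'E'
from h import *
for n in ('lamp1','block','parking_tray'):
    for p,i,s in locate(n,'top'): print(n,np.round(p,3),round(i,2),round(s,2))
y=pick_yaw([.54,-.086,.22],0); r.move_to([.54,-.086,.25],quat(y)); c=vision.get_calibration('wrist');print(y,c['position'])
snap('wrist','w1.png')
E
```

```text
lamp1 [ 0.444 -0.194 -0.303] 0.91 0.86
lamp1 [ 0.615 -0.204 -0.005] 0.87 0.67
lamp1 [ 0.463 -0.084  0.289] 0.89 0.61
block [ 0.615 -0.09   0.136] 0.9 0.84
block [ 0.788  0.16  -1.17 ] 0.44 0.66
block [ 0.416 -0.188 -0.519] 0.43 0.31
parking_tray [ 0.602 -0.346 -0.024] 0.92 0.62
parking_tray [ 0.788  0.155 -1.001] 0.48 0.23
0.0 [ 0.61284951 -0.08430499  0.43541954]
```

View pics/w1.png

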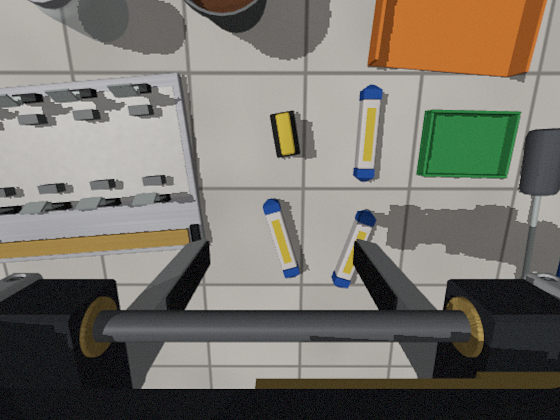

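The wrist view shows the block at (285,134), lamps at (368,133), (281,238) and (354,249), and the green tray at (467,144), all consistent with the top-view fits. I'll refit the block from the wrist, measure the tray ends, and grasp.

```bash
python3 - <<'E'
from h import *
for p,i,s in locate('block','wrist',[.615,-.088]): print('block',np.round(p,4),round(i,2),round(s,2)); b=p
for p,i,s in locate('parking_tray','wrist',[.602,-.346]): print('park',np.round(p,4),round(i,2))
for p,i,s in locate('lamp1','wrist'): print('lamp',np.round(p,4),round(i,2))
# look at lamp tray from above its rail
r.move_to([.42,.2,.27],quat(pick_yaw([.42,.2,.27],0)));
cal=vision.get_calibration('wrist');snap('wrist','w2.png')
for n in ['bay1','rail_red_end','rail_plain_end','contact_rail','lamp_tray']:
    print(n,[(np.round(d['at'],3).tolist(),round(d['score'],2)) for d in models.mark_of(n,'wrist')][:5])
# predicted outline of tray base
E
```

```text
block [ 0.6169 -0.0901 -2.9546] 0.93 0.58
park [ 0.6039 -0.3456 -0.0215] 0.98
lamp [ 0.4454 -0.1951 -0.3036] 0.8
lamp [ 0.463  -0.0856  0.2913] 0.94
lamp [ 0.6162 -0.2037 -0.0272] 0.94
bay1 [([0.591, 0.247, 0.039], 0.88), ([0.596, 0.177, 0.043], 0.85), ([0.599, 0.099, 0.041], 0.74), ([0.583, 0.32, 0.043], 0.62)]
rail_red_end [([0.446, 0.348, 0.025], 0.93)]
rail_plain_end [([0.472, 0.049, 0.027], 0.95), ([0.449, 0.347, 0.026], 0.69)]
contact_rail [([0.458, 0.2, 0.03], 0.89)]
lamp_tray [([0.568, 0.204, -0.003], 0.56)]
```

View pics/w2.png

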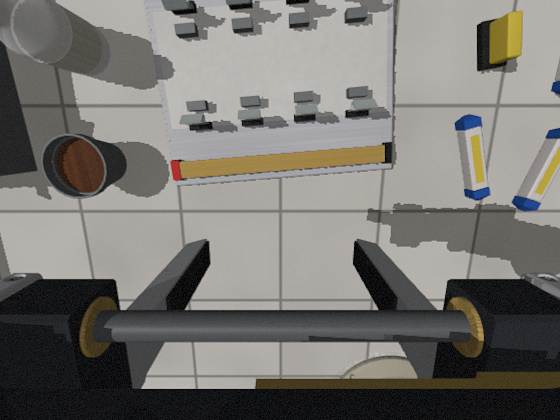

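```bash
cat >> h.py <<'E'
def traypose():
    a=.0776
    t=[[.025,-.111],[.025,-.037],[.025,.037],[.025,.111],[-.108,.148],[-.108,-.148]]
    A=np.array([[.598,.1],[.597,.176],[.591,.248],[.578,.32],[.448,.348],[.471,.052]]);B=np.array([[.599,.099],[.596,.177],[.591,.247],[.583,.32],[.4465,.348],[.472,.049]])
    P=(A+B)/2;t=np.array(t);pc,tc=P-P.mean(0),t-t.mean(0)
    a=np.arctan2((tc[:,0]*pc[:,1]-tc[:,1]*pc[:,0]).sum(),(tc*pc).sum())
    c,s=np.cos(a),np.sin(a);Rm=np.array([[c,-s],[s,c]])
    return P.mean(0)-Rm@tc.mean(0),a,Rm,P,t
O,TA,TR,_P,_t=traypose()
def tw(x,y,z): return [*(O+TR@[x,y]),z]
def fz(): return T.current_wrist_force()
E
python3 - <<'E'
from h import *
print(O,TA,np.round(_P-(O+_t@TR.T),4).tolist())
b=[.6165,-.090,.165]
# last measurement before grasp
y=pick_yaw([*b[:2],.15],b[2]); yw=pick_yaw([*b[:2],.15],b[2]) ; print(y)
r.move_to([b[0]-.08,b[1],.2],quat(y))
L=locate('block','wrist',b); print(L)
if L and L[0][1]>.85: b=L[0][0]
y=pick_yaw([*b[:2],.15],b[2]); print(y)
gripper_to(.06,40)
r.move_to([b[0],b[1],.12],quat(y)); print('guard',r.move_l([b[0],b[1],.043],vel=.08,guard=8))
gripper_to(0,40); print(T.current_opening(),T.current_finger_force(),T.current_t())
r.move_l([b[0],b[1],.16]); print(T.current_opening(),T.current_wrist_force())
E
```

```text
Traceback (most recent call last):
NameError: name '_P' is not defined
```

```bash
sed -i 's/_P,_t=/PP,PT=/' h.py
python3 - <<'E'
from h import *
print(O,TA,np.round(PP-(O+PT@TR.T),4).tolist())
b=[.6165,-.090,.165]
y=pick_yaw([*b[:2],.15],b[2])
r.move_to([b[0]-.08,b[1],.2],quat(y))
L=locate('block','wrist',b); print(L)
if L and L[0][1]>.85: b=L[0][0]
y=pick_yaw([*b[:2],.15],b[2]); print(y)
gripper_to(.06,40)
r.move_to([b[0],b[1],.12],quat(y)); print('guard',r.move_l([b[0],b[1],.043],vel=.08,guard=8))
gripper_to(0,40); print(T.current_opening(),T.current_finger_force(),T.current_t())
r.move_l([b[0],b[1],.16]); print(T.current_opening(),T.current_wrist_force())
E
```

```text
[0.54754167 0.207     ] 0.08282550628417848 [[0.0169, 0.0011], [0.021, 0.0043], [0.0216, 0.0016], [0.0172, 0.0003], [0.0196, 0.0024], [0.0193, -0.0001]]
[(array([ 0.6170894 , -0.09015767,  0.16553953]), np.float64(0.8885200023651123), 0.98)]
0.1655395289651289
guard False
0.016146085901802172 39.99812722206116 10.1
0.016187222251925974 [ 0.04685515  1.19092267 -2.18608505]
```

Block gripped. There's a bug in my tray origin (I used the centred mean), so I'll fix that and then touch down on the red end.

```bash
sed -i 's/Rm@tc.mean(0)/Rm@t.mean(0)/' h.py
python3 - <<'E'
from h import *
print(O,TA)
p=tw(-.108,.12,.13); y=pick_yaw(p,TA+np.pi/2)
r.move_to(p,quat(y)); r.move_l(tw(-.108,.12,.085)); r.hold(.3)
f0=np.array(fz()); print('base',f0,T.current_opening())
snap('wrist','w3.png')
print(r.move_l(tw(-.108,.12,.062),vel=.01,guard=4)); print(T.current_ee_pos(),np.array(fz())-f0)
r.hold(.2);print(T.current_ee_pos(),np.array(fz())-f0,T.current_opening(),T.current_t()); np.save('f0.npy',f0)
E
```

```text
[0.56680872 0.20859946] 0.08282550628417848
base [-0.41331309  0.62667746 -1.90595111] 0.015556098222516936
True
[0.44905244 0.31920978 0.06888479] [ 0.46225252 -0.28294168  5.13736085]
[0.4490549  0.31921474 0.06875038] [ 0.49759426 -0.72972698  4.24125362] 0.016027639409837514 15.1583
```

View pics/w3.png

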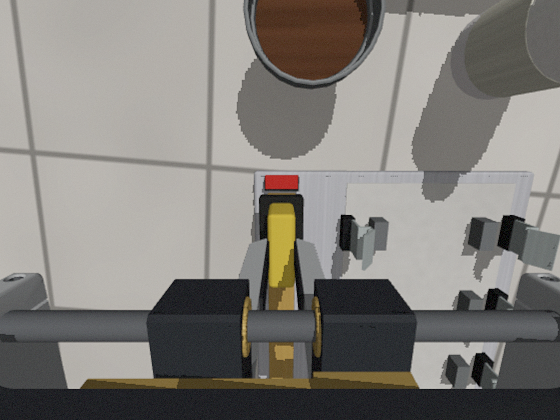

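The picture shows the sole centred on the rail, just short of the red mark at (281,182). Next is the wipe, with the height trimmed from the force.

```bash
python3 - <<'E'
from h import *
f0=np.load('f0.npy'); z=.0675
r.move_l(tw(-.108,.12,z),vel=.01)
ys=list(np.arange(.12,-.121,-.02)); ys+=ys[::-1][1:]
for y in ys:
    if r.move_l(tw(-.108,y,z),vel=.06,guard=14): print('guard!',y); break
    f=np.array(fz())-f0; print(round(y,2),np.round(f,1),round(z,4))
    if f[2]<2.5 and z<.066 or T.current_opening()<.01: print('lost'); break
    z+=float(np.clip((f[2]-6.5)*.0003,-.0008,.0008))
else:
    r.hold(.15); print('done',np.array(fz())-f0,T.current_opening(),T.current_t())
    r.move_l(tw(-.108,.12,.14))
E
```

```text
0.12 [-0.1 -0.8  5.8] 0.0675
0.1 [ 0.1 -0.1  6.2] 0.0673
0.08 [-0.1  0.8  6.3] 0.0672
0.06 [0.3 1.1 6.9] 0.0672
0.04 [1.  0.7 6.9] 0.0673
0.02 [-0.6  0.9  6.3] 0.0674
-0.0 [ 1.6 -0.1  6.1] 0.0673
-0.02 [-0.2  0.6  7.1] 0.0672
-0.04 [0.1 0.1 6.9] 0.0674
-0.06 [0.3 0.9 6.6] 0.0675
-0.08 [ 0.  -0.1  7.6] 0.0676
-0.1 [ 0.2 -1.4  6.5] 0.0679
-0.12 [-0.5 -0.2  6.1] 0.0679
-0.1 [ 1.  -1.3  5.7] 0.0678
-0.08 [ 0.4 -0.8  6.7] 0.0675
-0.06 [ 0.8 -1.4  7.2] 0.0676
-0.04 [-0.  -0.7  7. ] 0.0678
-0.02 [ 1.1 -0.7  5.4] 0.0679
-0.0 [ 0.8 -0.6  6.5] 0.0676
0.02 [ 0.3 -0.4  6.1] 0.0676
0.04 [ 1.2 -1.1  5.8] 0.0674
0.06 [ 0.5 -1.9  7.1] 0.0672
0.08 [-0.2 -1.6  6.6] 0.0674
0.1 [ 0.6 -1.5  5.8] 0.0674
0.12 [ 0.1 -3.6  6.5] 0.0672
done [ 0.56761264 -2.3665372   5.9616288 ] 0.01623006717616501 27.4417
```

The wipe is done at a steady 6 to 7 N. Now I'll park the block and pick the first lamp.

```bash
cat >> h.py <<'E'
def pick_lamp(near):
    r.move_to([near[0]-.08,near[1],.2],quat(pick_yaw([near[0]-.08,near[1],.2],0)))
    L=[l for l in locate('lamp1','wrist',near,.09) if l[1]>.8]
    print('lamp',[(np.round(l[0],4).tolist(),round(l[1],2)) for l in L])
    b=min(L,key=lambda l:np.hypot(*(l[0][:2]-near[:2])))[0]
    y=pick_yaw([*b[:2],.12],(b[2]+np.pi/2)%np.pi-np.pi/2); gripper_to(.05,50)
    r.move_to([*b[:2],.12],quat(y))
    if r.move_l([*b[:2],.030],vel=.08,guard=10): print('touch',T.current_ee_pos()); return False
    gripper_to(0,50); r.move_l([*b[:2],.17])
    o=T.current_opening(); print('open',o,T.current_t()); return o>.018
def place(bay,push=.057):
    """bay 1..4; lamp middle is 18 mm below the TCP"""
    y=-.111+.074*(bay-1)
    p=tw(.025,y,.17); r.move_to(p,quat(pick_yaw(p,TA)))
    r.move_l(tw(.025,y,.105)); r.hold(.2); f0=np.array(fz())
    print('open',T.current_opening())
    g=r.move_l(tw(.025,y,push),vel=.03,guard=45); r.hold(.2)
    print('bay',bay,'guard',g,np.round(T.current_ee_pos(),4),np.round(np.array(fz())-f0,1),T.current_t())
E
python3 - <<'E'
from h import *
k=[.604,-.3456,-.0215]
p=[k[0],k[1],.14]; y=pick_yaw(p,k[2]+np.pi/2); print(T.current_opening())
r.move_to(p,quat(y)); r.move_l([k[0],k[1],.06]); print(T.current_opening(),r.move_l([k[0],k[1],.044],vel=.02,guard=4),T.current_ee_pos())
gripper_to(.03); r.move_l([k[0],k[1],.15])
print(pick_lamp([.463,-.0855]))
E
```

```text
0.01591274079435847
0.01596994251211028 True [ 0.60367839 -0.34552287  0.04693271]
lamp [([0.4635, -0.0844, 0.2824], np.float64(0.93))]
open 0.0005924862730714864 38.7833
False
```

```bash
python3 - <<'E'
from h import *
print(T.current_ee_pos(),T.current_opening())
gripper_to(.06)
r.move_to([.40,-.0844,.22],quat(pick_yaw([.4,-.08,.22],0)))
print([(np.round(l[0],4),l[1]) for l in locate('lamp1','wrist')],[(np.round(l[0],4),l[1]) for l in locate('block','wrist')])
snap('wrist','w4.png')
E
```

```text
[ 0.46277004 -0.08411043  0.16917841] 0.0005924862730714864
[(array([ 0.4362, -0.0383,  0.2923]), np.float64(0.8812745213508606)), (array([ 0.4466, -0.1934, -0.3047]), np.float64(0.915606677532196)), (array([ 0.6819, -0.2057, -0.327 ]), np.float64(0.2741554379463196))] []
```

View pics/w4.png

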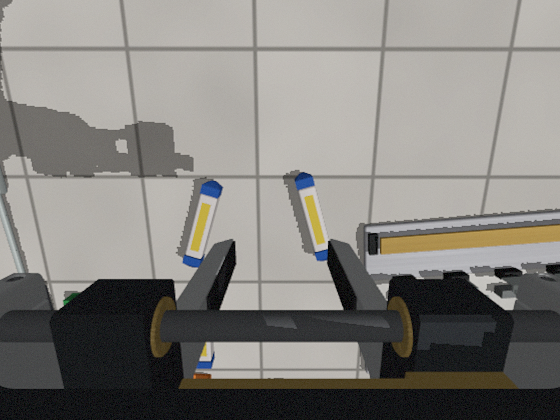

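The lamp at pixel (312,215) was knocked aside to about (0.436, -0.038) just before the grasp. The camera was also on the flipped side, so I'll make the look pose depend on yaw and retry.

```bash
python3 - <<'E'
s=open('h.py').read()
s=s.replace("    r.move_to([near[0]-.08,near[1],.2],quat(pick_yaw([near[0]-.08,near[1],.2],0)))\n","    y=pick_yaw([*near[:2],.2],0); r.move_to([near[0]-.08*np.cos(y),near[1],.2],quat(y))\n")
open('h.py','w').write(s)
from h import *
if pick_lamp([.436,-.038]): place(1)
E
```

```text
lamp [([0.4356, -0.0386, 0.2792], np.float64(0.96))]
open 0.0004879324614556601 45.3
```

```bash
python3 - <<'E'
from h import *
y=pick_yaw([.436,-.038,.2],0)
L=None; gripper_to(.06)
r.move_to([.436-.08*np.cos(y),-.038,.2],quat(y))
L=locate('lamp1','wrist',[.436,-.038],.12); print([(np.round(l[0],4),l[1]) for l in L],y)
b=L[0][0]; y=pick_yaw([*b[:2],.12],b[2]%np.pi); print(y)
gripper_to(.05,30); r.move_to([*b[:2],.12],quat(y)); print(r.move_l([*b[:2],.027],vel=.08,guard=8),T.current_ee_pos(),T.current_tool_rot(),quat(y))
c=vision.get_calibration('wrist'); snap('wrist','w5.png')
gripper_to(0,30); print(T.current_opening(),T.current_finger_force()); 
print(fz())
E
```

```text
[(array([ 0.4353, -0.0386,  0.2803]), np.float64(0.94339519739151))] -3.141592653589793
-2.8612943632900216
False [ 0.43579873 -0.03864585  0.02740602] [ 5.01236790e-04 -1.39697702e-01  9.90194053e-01 -1.94116144e-04] [np.float64(8.553594493581026e-18), np.float64(0.13969079900484566), np.float64(-0.9901951730206464), np.float64(-6.063196745854471e-17)]
0.00012743792464729698 0.0
[-0.22754904 -0.22162194  0.69195406]
```

View pics/w5.png

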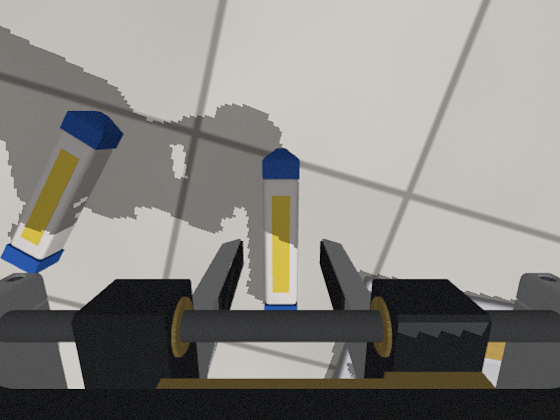

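```bash
python3 - <<'E'
from h import *
c=vision.get_calibration('wrist'); snap('wrist','w6.png')
p=np.array(T.current_ee_pos()); print(p,c['position'],T.current_opening())
q=c['orientation'];print(R.from_quat([q[1],q[2],q[3],q[0]]).as_matrix())
for dz in (0,-.006,-.025): print(dz,w2p(p+[0,0,dz],c))
print('lamp ctr top',w2p([.4353,-.0386,.024],c))
L=locate('lamp1','wrist',p,.12); print(L)
E
```

```text
[ 0.43535266 -0.03855271  0.02699267] [ 0.36537266 -0.05788296  0.2124439 ] 0.0002529380548688903
[[-2.78029413e-01  9.29702839e-01  2.41562158e-01]
 [ 9.60572285e-01  2.69285044e-01  6.91841761e-02]
 [-7.28351178e-04  2.51273150e-01 -9.67915944e-01]]
0 [280.04984003 248.23811722]
-0.006 [280.08793006 245.07137661]
-0.025 [280.19539765 236.13670412]
lamp ctr top [280.0241286  246.54837529]
[(array([ 0.43377159, -0.03936055,  0.26651665]), np.float64(0.5272858142852783), 0.64)]
```

View pics/w6.png

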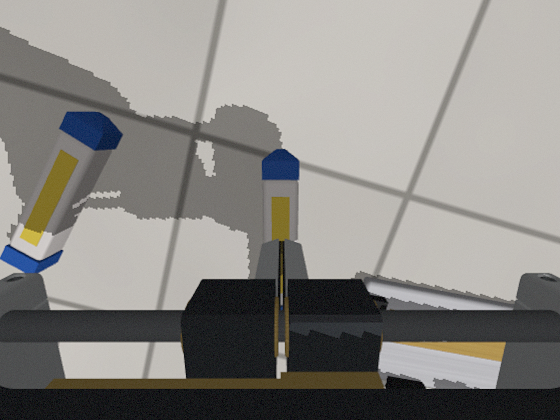

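The fingers closed above the lamp's middle, so the fingertips must be higher than I assumed. I'll check nose_length.

```bash
python3 - <<'E'
from h import *
print(r.nose_length, T.current_ee_pos(), fz())
p=T.current_ee_pos(); r.move_l([p[0],p[1],.06]); r.hold(.2)
f0=np.array(fz()); print(r.move_l([p[0],p[1],.004],vel=.02,guard=4),T.current_ee_pos(),np.array(fz())-f0)
p=T.current_ee_pos(); r.move_l([p[0],p[1],.09])
E
```

```text
0.025 [ 0.43532154 -0.03857268  0.02697426] [-0.35547086  0.12713025  1.15040278]
True [ 0.43534032 -0.0385929   0.01874624] [-0.69202935  0.07904452  4.11388939]
```

Contact with the lamp's top came at TCP z 0.019, which doesn't fit a 25 mm nose. I'll touch bare ledge with closed fingers to find the real tip height.

```bash
python3 - <<'E'
from h import *
x,y=.54,-.12
r.move_to([x,y,.09],quat(pick_yaw([x,y,.09],0))); r.hold(.2); f0=np.array(fz())
print(r.move_l([x,y,.003],vel=.03,guard=4),T.current_ee_pos(),np.array(fz())-f0)
r.move_l([x,y,.09]); print(T.current_t())
print(vision.get_calibration('wrist')['position'],T.current_ee_pos())
for l in locate('lamp1','top'): print(np.round(l[0],3),round(l[1],2))
E
```

```text
False [ 0.54006007 -0.12001035  0.00309123] [ 0.31702869 -0.85864656  0.33585218]
57.7917
[ 0.46677315 -0.11903618  0.27496064] [ 0.53936745 -0.11976044  0.08941803]
[ 0.435 -0.191 -0.307] 0.68
[ 0.438 -0.037 -2.855] 0.8
[ 0.652 -0.204  3.153] 0.34
```

The real fingertips sit about 5 mm behind the TCP, so the stated nose is about 30 mm too long. The rail and tray contact heights remain consistent. I'll use TCP heights 30 mm lower for the lamps, with guards.

```bash
sed -i 's/if r.move_l(\[\*b\[:2\],.030\],vel=.08,guard=10)/r.move_l([*b[:2],.04])\n    if r.move_l([*b[:2],.0],vel=.04,guard=6)/; s/r.move_l(\[\*b\[:2\],.17\])/r.move_l([*b[:2],.14])/; s/push=.057/push=.0275/; s/tw(.025,y,.105)/tw(.025,y,.075)/; s/18 mm below/12 mm above/; s/p=tw(.025,y,.17)/p=tw(.025,y,.14)/' h.py
python3 - <<'E'
from h import *
print(pick_lamp([.437,-.038]),fz(),T.current_ee_pos())
E
```

```text
lamp [([0.4356, -0.0386, 0.2798], np.float64(0.93))]
open 0.023452710301105514 63.4833
True [-0.02256585 -0.50529959 -0.11435861] [ 0.43474587 -0.03838918  0.13916588]
```

```bash
python3 - <<'E'
from h import *
place(1); print(T.current_opening())
E
```

```text
open 0.023325772034495006
bay 1 guard False [0.6011 0.1001 0.0301] [-4.7  0.5 16.9] 67.0667
0.02373777086938056
```

```bash
python3 - <<'E'
from h import *
gripper_to(.042); r.hold(.2); r.move_l(tw(.025,-.111,.13))
r.move_to(tw(-.08,-.08,.13),quat(pick_yaw(tw(-.08,-.08,.13),TA))) if abs(T.current_joints()[5])<9 else 0
c=vision.get_calibration('wrist'); snap('wrist','w7.png'); print(c['position'])
print([(np.round(d['at'],4),d['score']) for d in models.mark_of('lamp1','wrist')],tw(.025,-.111,.042))
E
```

```text
[0.42051283 0.11715532 0.31497294]
[(array([0.5973, 0.0982, 0.041 ]), 0.9)] [np.float64(0.6009061454670156), np.float64(0.10004824991234805), 0.042]
```

View pics/w7.png

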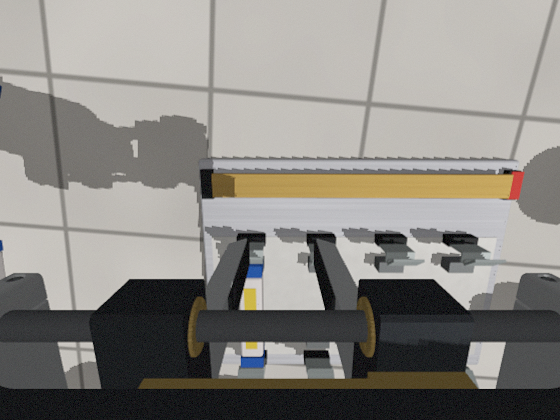

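The picture shows lamp 1 in bay 1 at (255,315), level between the clips, with its mark at z = 0.041. Next lamp goes in bay 3 with a 2 mm x correction.

```bash
sed -i 's/tw(.025,y/tw(.023,y/' h.py
cat >> h.py <<'E'
def release(bay):
    y=-.111+.074*(bay-1); gripper_to(.042); r.hold(.2); r.move_l(tw(.023,y,.14))
E
python3 - <<'E'
from h import *
if pick_lamp([.445,-.1935]):
    place(3); print(T.current_opening())
    if T.current_opening()>.02: release(3)
E
```

```text
lamp [([0.4463, -0.1936, -0.3086], np.float64(0.94))]
open 0.023548604979401238 74.9
open 0.02365950718311596
bay 3 guard False [0.5877 0.2475 0.0301] [ 0.6 -0.1 15. ] 79.3083
0.023720294656304534
```

```bash
python3 - <<'E'
from h import *
if pick_lamp([.6165,-.2037]):
    place(2); print(T.current_opening())
    if T.current_opening()>.02: release(2)
r.move_to([.40,-.05,.30],quat(pick_yaw([.40,-.05,.30],0)))
for c in ('top','wrist','scene'):
    snap(c,c+'9.png')
    for n in ('lamp1','block','parking_tray'): print(c,n,[(np.round(d['at'],3).tolist(),round(d['score'],2)) for d in models.mark_of(n,c)][:4])
for c in ('top','wrist'): print([(np.round(l[0],3),round(l[1],2)) for l in locate('block',c,[.604,-.345])])
for b in range(4): print(tw(.023,-.111+.074*b,.042))
t=cv2.imread('pics/scene9.png')[150:290,100:420]; cv2.imwrite('pics/s9c.png',cv2.resize(t,None,fx=2.5,fy=2.5,interpolation=2))
t=cv2.imread('pics/top9.png')[140:290,100:460]; cv2.imwrite('pics/t9c.png',cv2.resize(t,None,fx=2.2,fy=2.2,interpolation=2))
E
```

```text
lamp [([0.617, -0.2028, -0.0143], np.float64(0.95))]
open 0.02333938687061988 87.0667
open 0.023371152012635493
bay 2 guard False [0.5939 0.1738 0.0301] [-0.9 -0.9 15.3] 91.1917
0.023650148572678848
top lamp1 [([0.589, 0.242, 0.048], 0.73), ([0.6, 0.098, 0.041], 0.7), ([0.593, 0.173, 0.04], 0.6)]
top block [([0.601, -0.348, -0.001], 0.7), ([0.6, 0.098, 0.043], 0.3)]
top parking_tray [([0.724, -0.302, -0.0], 0.28)]
wrist lamp1 [([0.589, 0.251, 0.04], 0.83)]
wrist block [([0.604, -0.349, 0.002], 0.65), ([0.568, 0.203, -0.003], 0.45)]
wrist parking_tray []
scene lamp1 [([0.606, 0.1, 0.044], 0.64), ([0.584, 0.249, 0.043], 0.62), ([0.592, 0.174, 0.044], 0.44)]
scene block [([0.604, -0.346, 0.004], 0.72)]
scene parking_tray [([0.604, -0.343, 0.001], 0.7), ([0.603, 0.1, 0.038], 0.34), ([0.581, 0.318, 0.044], 0.32)]
[(array([ 0.602, -0.344,  1.567]), np.float64(0.86))]
[(array([ 0.602, -0.366, -0.875]), np.float64(0.38))]
[np.float64(0.5989130016106965), np.float64(0.0998827882309317), 0.042]
[np.float64(0.5927909193982916), np.float64(0.1736291109147412), 0.042]
[np.float64(0.5866688371858868), np.float64(0.24737543359855071), 0.042]
[np.float64(0.5805467549734821), np.float64(0.3211217562823602), 0.042]
```

View pics/s9c.png

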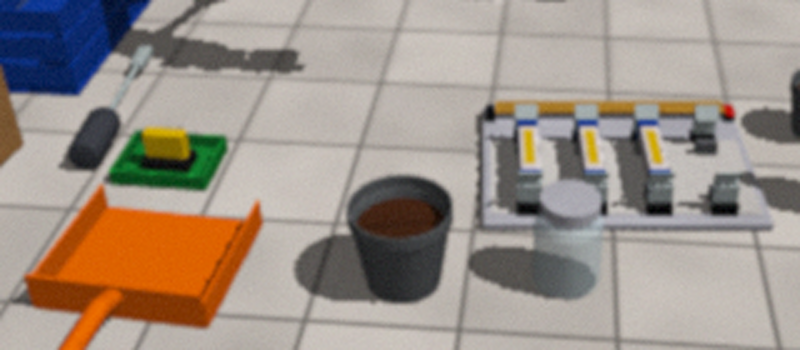

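View pics/t9c.png

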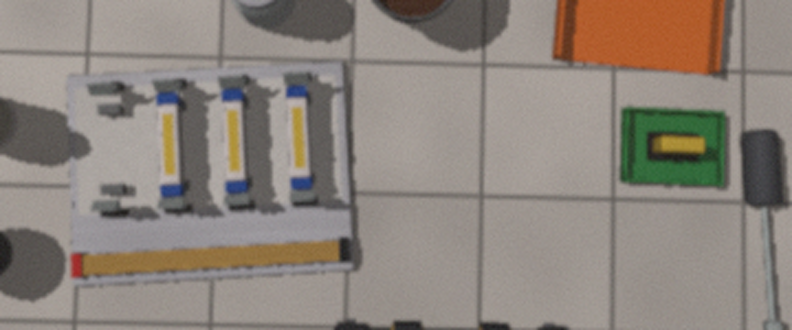

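All three lamps look seated in bays 1 to 3, and the block stands upright in the green tray. To be sure of the snap, I'll press each lamp's middle with closed fingers and read the height, which should be about 0.049 at contact if seated.

```bash
python3 - <<'E'
from h import *
gripper_to(0,20)
for b in (1,2,3):
    y=-.111+.074*(b-1); p=tw(.023,y,.11); r.move_to(p,quat(pick_yaw(p,TA))); r.move_l(tw(.023,y,.065)); r.hold(.2)
    f0=np.array(fz()); g=r.move_l(tw(.023,y,.042),vel=.02,guard=5); z1=T.current_ee_pos()[2]
    g2=r.move_l(tw(.023,y,.040),vel=.02,guard=22); print(b,g,round(z1,4),g2,round(T.current_ee_pos()[2],4),np.round(np.array(fz())-f0,1))
    r.move_l(tw(.023,y,.11))
p=[.35,-.05,.3]; r.move_to(p,quat(pick_yaw(p,0))); r.hold(.3); print(T.current_t(),fz())
snap('top'); print([np.round(d['at'],3).tolist() for d in models.mark_of('lamp1','top')][:4],[np.round(d['at'],3).tolist() for d in models.mark_of('block','top')][:1])
E
```

```text
1 True 0.0488 True 0.0488 [-1.1 -0.3  4.8]
2 True 0.0488 True 0.0488 [-0.8  0.5  3.8]
3 True 0.0488 True 0.0488 [-0.1 -0.2  4.9]
106.3 [ 0.34253826  0.12559525 -0.40784045]
[[0.597, 0.172, 0.041], [0.59, 0.244, 0.048], [0.602, 0.097, 0.046]] [[0.602, -0.345, 0.004]]
```

Contact is 30.1 mm above the same touch on a lamp lying on the ledge, which is the pad height, so all three lamps are fully home.

```bash
python3 -c "
from h import *
print(r.sign_off())"
```

```text
the job is handed in; nothing more can be done
None
```

The job is handed in at about 106 s: the rail was wiped red to plain and back at 5–8 N, all three lamps present are pressed home in bays 1–3, and the block stands on its sole in the green tray (no verdict was returned).

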